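# Lock the filter cap on its housing

### The job

Fit the blue cap with the orange lugs onto the white water-filter housing: line its two lugs up with the two slots, press it down against the spring, twist it a quarter turn so the lugs are caught under the collar, and let go. Leave the similar red cap where it stands.

Things in the scene. Friction and masses are not known exactly. Their poses are not given: they have to be found in the camera images.
- cap: Blue bayonet cap, loose, 0.15 kg, upright on the shelf. Origin: centre of underside, z up. Plug 44 mm across, 0-24 mm high, two orange lugs at its foot (0-8 mm) to +x and -x, 18 wide, tips 48 from the axis, seen from above beyond the flange; flange 84 across, 24-32 high; wing grip 32-72 high, 76 long along x (in line with the lugs), 22 thick along y: pinch its thickness. Half a turn: the same.
- housing: White round filter housing fixed upright on the cream shelf, 136 mm across, 110 high, on a square dark foot. Origin: centre of underside, z up. Open on top (see mouth): slots to +x and -x, brass stubs on its sides to +y and -y. Cap locked: cap's x along this y (lugs over the brass stubs), both upright axes in line. No end stop; twisting either way will do.
- mouth (a point): Centre of the mouth, level with the top of the grey collar, 110 mm up; axes as the housing's. Collar 8 mm thick, hole 64 across, slots 48 wide to 58 from the axis, yellow marks at their ends. In it a black sprung seat: cap's underside meets it 6 mm below here (3 N), lugs clear the collar below 16 mm, flange stops at 24 mm (7 N). Released: if turned it rises to 16 mm and holds, if not to 6 mm.
- plain_cap: Red push-in cap without lugs, a bystander: same flange and wing grip as the blue one, plug 54 mm across, loose and upright on the shelf. Origin: centre of its underside. It stays where it is.
Things that resemble listed ones, but are neither listed nor needed, are in the scene too. Of the things like the cap, leave any that is turquoise or yellow; of the rest the larger one is meant.

How it is judged (in metres and radians):
At the end, for the whole second after the job is handed in: The blue cap is locked in the housing and at rest: its axis within 14 mm of the housing's, its underside 80 to 98 mm above the housing's underside (lugs under the collar), upright within about 7 degrees, and turned so that its lugs lie within 25 degrees of a quarter turn from the slots (horizontal distance between cap and housing below 0.014 m and z of cap in the frame of housing between 0.08 and 0.098 m and angle between the x axis of cap and the y axis of housing, either way round below 0.45 rad and angle between cap's own z axis and vertical below 0.12 rad and linear speed of cap below 0.02 m/s and angular speed of cap below 0.2 rad/s); the robot touches nothing.
It fails at once if the red cap is moved by more than 30 mm from where it stood (distance of plain_cap from where it was at the start of the episode above 0.03 m).
It also fails if it takes over 43 s, if anything falls off the work surface, if the arm or the gripper's body presses on something with over 40 N, if the wrist force passes 120 N, or if a joint passes its speed limit or range.

### The arm

A 6-joint arm with a two-finger parallel gripper is mounted at the origin on the work surface. World frame = base frame: x ahead of the robot, y to its left, z up, the work surface at z = 0. Lengths are in mm, angles in rad, forces in N, time in s.
With the tool pointing down it reaches from about 350 to 875 mm from the base axis. Payload 4.2 kg.
Tool frame: the origin (TCP) lies at the very end of the fingers, on their centre line; the grasp point (between the pads) lies 19 mm behind it; y points along the fingers, z is the direction in which the jaws open and shut, and the axes are right-handed (so a half turn about y gives the same grasp; the last joint's range is limited). The gripper opens to 85 mm and grips with 20 to 120 N. Pads are 22 mm wide; open, the fingers measure 114 mm over their backs; the gripper's body (76 mm by 85 mm) begins 54 mm behind the grasp point. The pads swing forward as they close: fully open they stand 13 mm farther back than shut.
Start: joints at [0.259, 0.385, 0.008, 0, -1.194, -0.259], TCP at [624.979, 0.025, 231.312] pointing down, gripper open.
Joint ranges: [-3.14, 3.14], [-1.21, 2.06], [-1.07, 1.41], [-3.16, 2.05], [-2.99, -0.16], [-3.1, 3.1]. Speed limits (rad/s): [2.79, 2.79, 3.14, 3.14, 3.14, 3.14].

### API

Orientations are given as a unit quaternion [x, y, z, w].
In Python, from bench import arm gives the robot as it stands.
- The arm moves only by the shell command python3 -m creep 'ROWS'. ROWS is JSON, a list of rows, each an object with "delta_pos": the shift along the tool's x, y, z in mm, a list of three; "rot": the turn, a rotation vector about the tool's x, y, z in rad, a list of three; "jaw": the finger opening in mm, from 0 to 85.4. A call has exactly 10 rows; each row shifts and turns the commanded pose from where the row before left it, along the tool's axes as they then stand; what a row does not reach is not made up. A row lasts 1/12 s, in which the tool goes at most 41.7 mm and 7.16 degrees, less where a joint would pass 70% of its speed; a pose out of reach is approached as far as the arm can. A call is refused whole if a number of a shift passes 41.7 or a number of a turn 0.125, either way. A call with a gripper value outside its range is refused whole. The fingers move at their own pace and stop on an object; the grip force is fixed at half the most. Time passes only in rows, so rows that do not move let the fingers close, or fill a call up. It gives the time, the measured TCP pose, the force and the opening at its end, in the units of the state.
- arm.read_state(): the state, without advancing time (a new reading comes with each control period).
- arm.get_image(name): name is "scene" or "side" or "wrist"; returns the picture (384x512x3 uint8, red, green, blue); there is no depth.
- arm.calibration(name): a dict with "intrinsics" (3x3 intrinsics, pixels), "R" (3x3) and "t" (3): a world point X has camera coordinates R X + t. Camera axes: x right, y down, z forward; pixel columns grow to the right and rows downward; lengths in mm; the calibration is good to about 2 mm. A picture is of the moment at which its call begins: read the wrist's pose just before it. calibration takes no time and is no camera call; for the wrist camera it gives the pose at the moment of the call.
- arm.job_done(): hands the job in, once; it reports no verdict.
Trained networks look in the newest picture that a camera, given by its name, has taken for a name from the list of things; names that differ only in an ending like _2 or _b are one class to them, and where a whole thing is asked for, a point or a joint stands for the part that bears it (a point fixed in the world has none). Each returns a list of dicts, best first, with "p" (0 to 1); they miss things now and then, are a little off and sometimes report something else, mostly with a low value. They report only what shows in the picture. A call takes as long as a camera call. They do not tell look-alikes from the thing itself.
- arm.find_in(camera, target): "location" ([column, row] in pixels, amid what is visible of it).
- arm.masks_of(camera, target): "pixels" (384x512 bool, what is visible of it) and "location" ([column, row] in pixels, amid what is visible of it).
The state is a dict: "clock": time; "joints": joint angles; "joint_vel": joint speeds; "joint_efforts": joint torques, N m; "position": TCP position; "ee_rot": TCP orientation; "contact_force": force on the tool from outside, world axes, zero at the start; "wrist_torque": the same for the moment, N m; "gripper_width": finger opening in mm.
Only numpy, scipy, OpenCV 4.12 (cv2) and the standard library are available. Lean on these libraries where they do the work, as an engineer would, in place of code of your own. Each camera call takes 0.05 s, during which the arm holds its last target. There are 200 camera calls.

## Working session

There is one attempt and no reset: what is moved stays moved. The work goes in short steps, Python scripts to look and compute and a shell command to move; the robot and the scene stay as the last step left them, time stands still between calls to the robot, and variables do not carry over. Pictures are saved under pics/ and viewed, about 8 in all and at most 12, crops included, and the job is handed in when it is done.

```bash
mkdir -p pics; ls
cat > h.py <<'E'
import numpy as np, cv2
from bench import arm
from scipy.spatial.transform import Rotation as Ro
def px2w(c,uv,z):
    k=arm.calibration(c);K=np.array(k["intrinsics"]);R=np.array(k["R"]);t=np.array(k["t"])
    d=R.T@np.linalg.inv(K)@np.array([uv[0],uv[1],1.]);o=-R.T@t
    return o+d*(z-o[2])/d[2]
def w2px(c,X):
    k=arm.calibration(c);p=np.array(k["intrinsics"])@(np.array(k["R"])@np.array(X,float)+np.array(k["t"]));return p[:2]/p[2]
def save(c,n):
    im=arm.get_image(c);cv2.imwrite("pics/"+n,im[:,:,::-1]);return im
E
python3 - <<'E'
from h import *
a=save("scene","a.png");b=save("side","b.png");w=save("wrist","w.png")
cv2.imwrite("pics/ab.png",cv2.resize(np.vstack([np.hstack([a,b]),np.hstack([w,w*0])])[:,:,::-1],(800,600),interpolation=cv2.INTER_AREA))
for c in("scene","side","wrist"):
  for t in("cap","housing","mouth","plain_cap"):
    print(c,t,[(np.round(d["location"]).tolist(),round(d["p"],2)) for d in arm.find_in(c,t)])
s=arm.read_state();print(s)
print(Ro.from_quat(s["ee_rot"]).as_matrix().round(3))
for c in("scene","side","wrist"):
  k=arm.calibration(c);print(c,-np.array(k["R"]).T@np.array(k["t"]))
E
```

```text
pics
scene cap [([168.0, 253.0], 0.94), ([243.0, 237.0], 0.88), ([193.0, 225.0], 0.85), ([148.0, 323.0], 0.53)]
scene housing [([323.0, 197.0], 0.8)]
scene mouth [([323.0, 194.0], 0.7)]
scene plain_cap [([341.0, 151.0], 0.56)]
side cap [([245.0, 275.0], 0.95), ([374.0, 335.0], 0.95), ([298.0, 233.0], 0.75), ([279.0, 308.0], 0.71)]
side housing [([266.0, 161.0], 0.64)]
side mouth [([262.0, 158.0], 0.89)]
side plain_cap [([200.0, 129.0], 0.89)]
wrist cap []
wrist housing [([295.0, 203.0], 0.75)]
wrist mouth [([294.0, 202.0], 0.92)]
wrist plain_cap []
{'clock': 0.75, 'joints': array([ 2.58609515e-01,  3.84647838e-01,  7.90685482e-03,  7.46156877e-06,
       -1.19400951e+00, -2.58622256e-01]), 'joint_vel': array([-0.00198803,  0.00068879,  0.00045966, -0.0015674 , -0.0010305 ,
       -0.0005443 ]), 'joint_efforts': array([ 2.57470647e-04, -3.91992760e+01,  1.88597596e+01,  4.19016033e+00,
       -3.75160889e-04,  3.63478762e-06]), 'position': array([6.24977019e+02, 2.83459302e-02, 2.31347390e+02]), 'ee_rot': array([ 0.50001277,  0.50001027, -0.49998473, -0.49999223]), 'contact_force': array([ 0.36504638,  0.53174984, -0.11282745]), 'wrist_torque': array([-0.02644717,  0.02203466, -0.01526811]), 'gripper_width': 85.59928577893028}
[[ 0.  0. -1.]
 [ 1.  0.  0.]
 [ 0. -1. -0.]]
scene [ 904.52021216 -877.48796597  770.01132659]
side [ -18.64386096 -668.13692513  903.04555883]
wrist [625.62632391 -65.01215169 374.08665673]
```

View pics/ab.png

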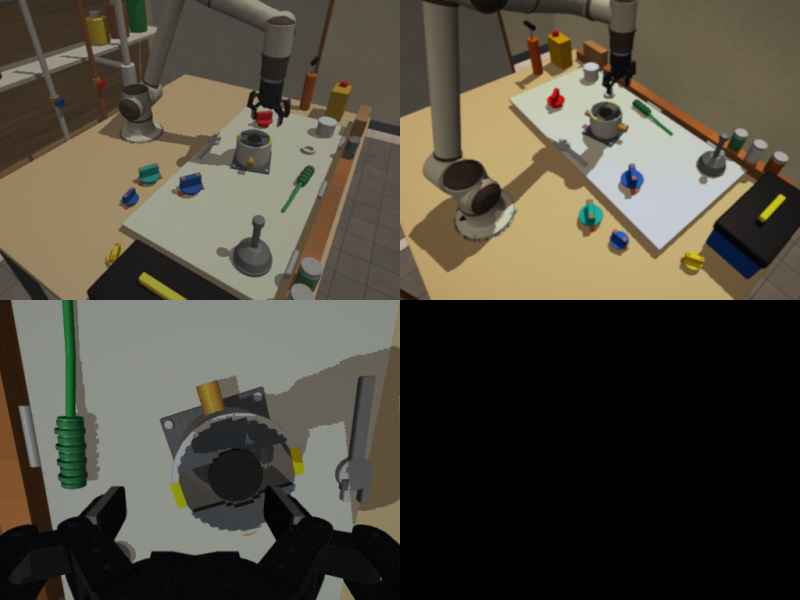

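The images show cap-like things, in scene/side pixels: blue on the shelf (243,237)/(298,233), turquoise (193,225)/(245,275), small blue off the shelf (168,253)/(279,308), and yellow (148,323)/(374,335). The blue cap on the shelf is the larger one, so it should be the one meant. I'll confirm that with sizes and a crop.

```bash
cat >> h.py <<'E'
def tri(obs):
    A=[];b=[]
    for c,uv in obs:
        k=arm.calibration(c);K=np.array(k["intrinsics"]);R=np.array(k["R"]);t=np.array(k["t"])
        d=R.T@np.linalg.inv(K)@np.array([uv[0],uv[1],1.]);d/=np.linalg.norm(d);o=-R.T@t
        P=np.eye(3)-np.outer(d,d);A.append(P);b.append(P@o)
    return np.linalg.lstsq(np.vstack(A),np.hstack(b),rcond=None)[0]
E
python3 - <<'E'
from h import *
print("cap",tri([("scene",(243,237)),("side",(298,233))]),"smallblue",tri([("scene",(168,253)),("side",(279,308))]))
print("mouth",tri([("scene",(323,194)),("side",(262,158)),("wrist",(294,202))]),"red",tri([("scene",(341,151)),("side",(200,129))]))
a=arm.get_image("scene");b=arm.get_image("side")
ca=cv2.resize(a[180:280,140:280],None,fx=4,fy=4,interpolation=cv2.INTER_CUBIC)
cb=cv2.resize(b[195:320,225:325],(320,400),interpolation=cv2.INTER_CUBIC)
o=np.hstack([ca,cb]);print(o.shape)
cv2.imwrite("pics/c.png",cv2.resize(o,(800,int(400*800/o.shape[1])))[:,:,::-1])
w=arm.get_image("wrist");cv2.imwrite("pics/w2.png",cv2.resize(w[80:320,180:420],(600,600),interpolation=cv2.INTER_CUBIC)[:,:,::-1])
for c in ("scene","side"):
  arm.get_image(c)
  for m in arm.masks_of(c,"cap"): print(c,np.round(m["location"]),m["pixels"].sum())
E
```

```text
cap [ 466.62416752 -263.64295321   63.69551747] smallblue [ 290.07503649 -383.27400877   13.23375064]
mouth [579.05635855  23.87001805  78.87427132] red [521.16414251 318.77005325  64.11586334]
(400, 880, 3)
scene [243. 235.] 715
scene [193. 222.] 632
scene [147. 323.] 306
scene [168. 252.] 391
side [376. 333.] 536
side [300. 230.] 690
side [281. 309.] 518
side [244. 275.] 794
```

View pics/c.png

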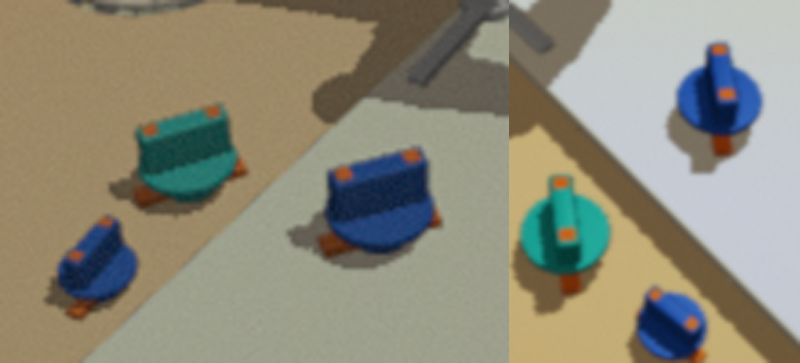

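View pics/w2.png

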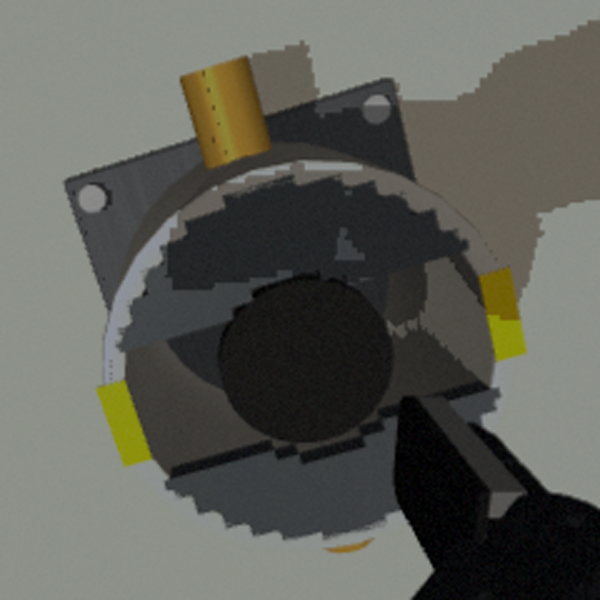

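The crop confirms it: the blue cap on the cream shelf, with orange lugs, is clearly larger than the small blue one on the table. Next I'll work out the poses.

Run:
```python
from h import *
S=[(234.3,227.9),(253.6,222.9)];D=[(297.5,211.8),(300,227.7)]
for o in((0,1),(1,0)):
  p=[tri([("scene",S[i]),("side",D[o[i]])]) for i in(0,1)];d=p[1]-p[0];
  print(o,np.round(p,1).tolist(),"len",np.linalg.norm(d),"mid",(p[0]+p[1])/2,"ang",np.degrees(np.arctan2(d[1],d[0])))
for h in(10,15,20,25):
  a,b=[px2w("wrist",q,110+h) for q in((230.4,249.2),(381.2,206))];d=b-a
  print(h,(a+b)/2,np.linalg.norm(d),np.degrees(np.arctan2(d[1],d[0])))
  m=(a+b)/2;print([w2px(c,m) for c in("scene","side")])
```

```text
(0, 1) [[464.0, -269.2, 127.5], [478.6, -249.3, 92.6]] len 42.75508741778081 mid [ 471.29463495 -259.29287709  110.08946952] ang 53.63169848801957
(1, 0) [[454.7, -280.3, 108.8], [488.1, -235.9, 109.1]] len 55.558449742682136 mid [ 471.42173657 -258.11660177  108.96777114] ang 53.083067955188845
10 [574.682163   34.4613891 120.       ] 143.3852969511866 -162.83805586938894
[array([323.52764685, 181.53252862]), array([259.49518643, 147.26774373])]
15 [575.68488783  32.50375504 125.        ] 140.56347517896796 -162.83805586938894
[array([323.73313301, 180.59689225]), array([260.12354158, 146.26625263])]
20 [576.68761265  30.54612097 130.        ] 137.74165340674926 -162.8380558693889
[array([323.94032262, 179.65349959]), array([260.75645747, 145.25749249])]
25 [577.69033747  28.58848691 135.        ] 134.91983163453057 -162.8380558693889
[array([324.14923696, 178.70225377]), array([261.39398393, 144.24138389])]
```

```bash
python3 -m creep '[{"delta_pos":[-29,3,17],"rot":[0,0,0],"jaw":85},{"delta_pos":[-29,3,17],"rot":[0,0,0],"jaw":85},{"delta_pos":[-29,3,17],"rot":[0,0,0],"jaw":85},{"delta_pos":[-29,3,17],"rot":[0,0,0],"jaw":85},{"delta_pos":[-29,3,17],"rot":[0,0,0],"jaw":85},{"delta_pos":[-29,3,17],"rot":[0,0,0],"jaw":85},{"delta_pos":[-29,3,17],"rot":[0,0,0],"jaw":85},{"delta_pos":[-29,3,17],"rot":[0,0,0],"jaw":85},{"delta_pos":[-26,3,17.6],"rot":[0,0,0],"jaw":85},{"delta_pos":[0,0,0],"rot":[0,0.12,0],"jaw":85}]'
python3 -m creep '[{"delta_pos":[0,0,0],"rot":[0,0.104,0],"jaw":85},{"delta_pos":[0,0,0],"rot":[0,0.105,0],"jaw":85},{"delta_pos":[0,0,0],"rot":[0,0.105,0],"jaw":85},{"delta_pos":[0,0,0],"rot":[0,0.105,0],"jaw":85},{"delta_pos":[0,0,0],"rot":[0,0.105,0],"jaw":85},{"delta_pos":[0,0,0],"rot":[0,0,0],"jaw":85},{"delta_pos":[0,0,0],"rot":[0,0,0],"jaw":85},{"delta_pos":[0,0,0],"rot":[0,0,0],"jaw":85},{"delta_pos":[0,0,0],"rot":[0,0,0],"jaw":85},{"delta_pos":[0,0,0],"rot":[0,0,0],"jaw":85}]'
python3 - <<'E'
from h import *
save("wrist","w3.png");s=arm.read_state();print(s["clock"],s["position"],s["joints"].round(2));print(Ro.from_quat(s["ee_rot"]).as_matrix().round(3))
print([(d["location"],d["p"]) for d in arm.find_in("wrist","cap")])
print(w2px("wrist",[471.4,-258.1,109]))
E
```

```text
clock: 1.93
position: [468.1, -260.9, 203.8]
ee_rot: [-0.53, -0.467, 0.468, 0.531]
contact_force: [0.6, -0.2, 0.3]
gripper_width: 84.8
clock: 2.77
position: [471.4, -258.0, 204.3]
ee_rot: [0.632, 0.316, -0.316, -0.632]
contact_force: [-0.6, -0.1, 0.0]
gripper_width: 84.9
2.8167 [ 471.36821589 -257.9593748   204.30346851] [-0.2   0.26 -0.25  0.   -1.06 -0.44]
[[ 0.6 -0.  -0.8]
 [ 0.8  0.   0.6]
 [-0.  -1.   0. ]]
[([252.8, 184.6], 0.92), ([410.5, 54.1], 0.59)]
[249.68547532 196.24727282]
```

View pics/w3.png

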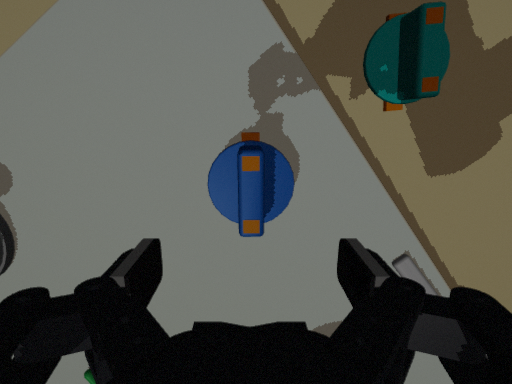

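The wrist view shows the cap's two wing marks at (251,163) and (251,227), within 1–2 px of my prediction and aligned with the tool. I'll descend and grip.

```bash
python3 -m creep '[{"delta_pos":[0,20,0],"rot":[0,0,0],"jaw":85},{"delta_pos":[0,20,0],"rot":[0,0,0],"jaw":85},{"delta_pos":[0,20,0],"rot":[0,0,0],"jaw":85},{"delta_pos":[0,20,0],"rot":[0,0,0],"jaw":85},{"delta_pos":[0,20,0],"rot":[0,0,0],"jaw":85},{"delta_pos":[0,15,0],"rot":[0,0,0],"jaw":85},{"delta_pos":[0,13,0],"rot":[0,0,0],"jaw":85},{"delta_pos":[0,0,0],"rot":[0,0,0],"jaw":85},{"delta_pos":[0,0,0],"rot":[0,0,0],"jaw":60},{"delta_pos":[0,0,0],"rot":[0,0,0],"jaw":30}]'
python3 -m creep '[{"delta_pos":[0,0,0],"rot":[0,0,0],"jaw":10},{"delta_pos":[0,0,0],"rot":[0,0,0],"jaw":10},{"delta_pos":[0,0,0],"rot":[0,0,0],"jaw":10},{"delta_pos":[0,0,0],"rot":[0,0,0],"jaw":10},{"delta_pos":[0,0,0],"rot":[0,0,0],"jaw":10},{"delta_pos":[0,0,0],"rot":[0,0,0],"jaw":10},{"delta_pos":[0,0,0],"rot":[0,0,0],"jaw":10},{"delta_pos":[0,0,0],"rot":[0,0,0],"jaw":10},{"delta_pos":[0,0,0],"rot":[0,0,0],"jaw":10},{"delta_pos":[0,0,0],"rot":[0,0,0],"jaw":10}]'
```

```text
clock: 3.7
position: [472.1, -258.2, 77.1]
ee_rot: [0.633, 0.317, -0.316, -0.632]
contact_force: [0.2, 0.1, 0.8]
gripper_width: 63.1
clock: 4.53
position: [471.7, -258.1, 77.1]
ee_rot: [0.633, 0.316, -0.316, -0.632]
contact_force: [-0.5, 1.8, 5.7]
gripper_width: 21.5
```

```bash
python3 -m creep '[{"delta_pos":[0,-20,0],"rot":[0,0,0],"jaw":10},{"delta_pos":[0,-40,0],"rot":[0,0,0],"jaw":10},{"delta_pos":[0,-40,0],"rot":[0,0,0],"jaw":10},{"delta_pos":[0,-40,0],"rot":[0,0,0],"jaw":10},{"delta_pos":[0,-10,0],"rot":[0,0.104,0],"jaw":10},{"delta_pos":[0,0,0],"rot":[0,0.104,0],"jaw":10},{"delta_pos":[0,0,0],"rot":[0,0.104,0],"jaw":10},{"delta_pos":[0,0,0],"rot":[0,0.105,0],"jaw":10},{"delta_pos":[0,0,0],"rot":[0,0.105,0],"jaw":10},{"delta_pos":[0,0,0],"rot":[0,0.105,0],"jaw":10}]'
python3 -m creep '[{"delta_pos":[10,0,20],"rot":[0,0,0],"jaw":10},{"delta_pos":[13,0,28],"rot":[0,0,0],"jaw":10},{"delta_pos":[13,0,28],"rot":[0,0,0],"jaw":10},{"delta_pos":[13,0,28],"rot":[0,0,0],"jaw":10},{"delta_pos":[13,0,28],"rot":[0,0,0],"jaw":10},{"delta_pos":[13,0,28],"rot":[0,0,0],"jaw":10},{"delta_pos":[13,0,28],"rot":[0,0,0],"jaw":10},{"delta_pos":[13,0,28],"rot":[0,0,0],"jaw":10},{"delta_pos":[10,0,21],"rot":[0,0,0],"jaw":10},{"delta_pos":[0,0,0],"rot":[0,0,0],"jaw":10}]'
python3 - <<'E'
from h import *
import time
s=arm.read_state();save("wrist","w4.png");print(s["clock"],s["position"],s["contact_force"],s["joints"].round(2),s["joint_vel"].round(3));print(Ro.from_quat(s["ee_rot"]).as_matrix().round(3))
a=np.radians(17.2);u=np.array([np.cos(a),np.sin(a),0])
for d in(-63,0,63): print(w2px("wrist",np.array([580.1,23.9,147])+d*u))
E
```

```text
clock: 5.37
position: [470.8, -257.7, 225.3]
ee_rot: [-0.699, -0.103, 0.104, 0.7]
contact_force: [0.1, -0.1, -1.6]
gripper_width: 21.3
clock: 6.2
position: [507.7, 4.5, 225.4]
ee_rot: [-0.699, -0.107, 0.107, 0.699]
contact_force: [-0.6, 0.2, -1.3]
gripper_width: 21.4
6.2 [507.68347435   4.54190821 225.4416296 ] [-0.56375605  0.18558296 -1.32239311] [ 0.33  0.19 -0.28 -0.   -1.1  -1.6 ] [-0.053 -0.01  -0.016  0.011 -0.019  0.051]
[[ 0.954 -0.001 -0.299]
 [ 0.299  0.001  0.954]
 [-0.    -1.     0.001]]
[247.5132644  217.44964018]
[247.48348143 287.74675003]
[247.45730086 349.54106814]
```

View pics/w4.png

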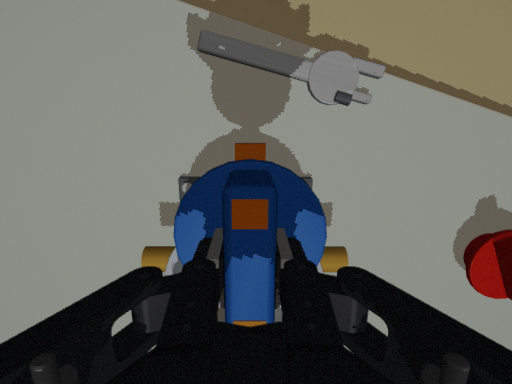

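The wrist view shows the stubs at (160,259) and (330,259), symmetric and level about column 245. That puts the housing in line sideways and in rotation. The remaining shift is 75 mm along tool x.

```bash
python3 -m creep '[{"delta_pos":[15,0,-1],"rot":[0,0,0],"jaw":10},{"delta_pos":[20,0,-1],"rot":[0,0,0],"jaw":10},{"delta_pos":[20,0,-1],"rot":[0,0,0],"jaw":10},{"delta_pos":[20,0,0],"rot":[0,0,0],"jaw":10},{"delta_pos":[0,0,0],"rot":[0,0,0],"jaw":10},{"delta_pos":[0,8,0],"rot":[0,0,0],"jaw":10},{"delta_pos":[0,8,0],"rot":[0,0,0],"jaw":10},{"delta_pos":[0,8,0],"rot":[0,0,0],"jaw":10},{"delta_pos":[0,0,0],"rot":[0,0,0],"jaw":10},{"delta_pos":[0,0,0],"rot":[0,0,0],"jaw":10}]'
python3 - <<'E'
from h import *
a=arm.get_image("scene")[120:230,260:380];b=arm.get_image("side")[90:200,200:320]
cv2.imwrite("pics/d.png",cv2.resize(np.hstack([a,b]),(800,366),interpolation=cv2.INTER_CUBIC)[:,:,::-1])
s=arm.read_state();print(s["position"],s["contact_force"])
E
```

```text
clock: 7.08
position: [579.0, 20.0, 201.5]
ee_rot: [0.699, 0.105, -0.106, -0.699]
contact_force: [0.6, 0.6, -1.1]
gripper_width: 21.1
[579.93472989  20.3922189  202.70075928] [ 0.00912322 -0.13599175 -1.35637106]
```

View pics/d.png

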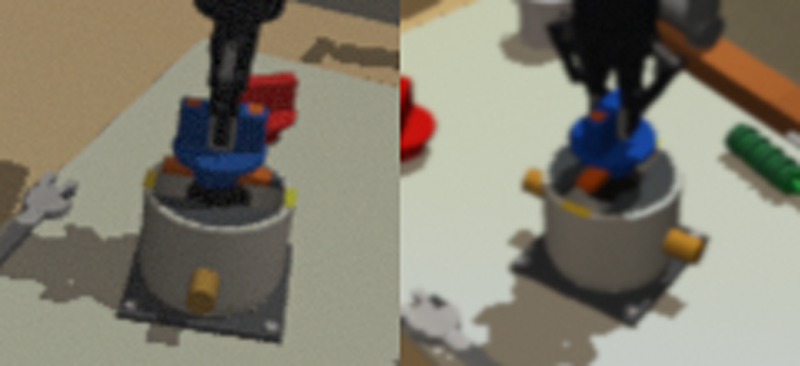

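The cap is centred over the mouth, with its lugs pointing at the yellow slot marks. I'll apply the 3 mm correction and press.

```bash
python3 -m creep '[{"delta_pos":[1,5,3],"rot":[0,0,0],"jaw":10},{"delta_pos":[0,5,0],"rot":[0,0,0],"jaw":10},{"delta_pos":[0,5,0],"rot":[0,0,0],"jaw":10},{"delta_pos":[0,4,0],"rot":[0,0,0],"jaw":10},{"delta_pos":[0,4,0],"rot":[0,0,0],"jaw":10},{"delta_pos":[0,4,0],"rot":[0,0,0],"jaw":10},{"delta_pos":[0,3,0],"rot":[0,0,0],"jaw":10},{"delta_pos":[0,2,0],"rot":[0,0,0],"jaw":10},{"delta_pos":[0,0,0],"rot":[0,0,0],"jaw":10},{"delta_pos":[0,0,0],"rot":[0,0,0],"jaw":10}]'
python3 - <<'E'
from h import *
s=arm.read_state();print(s["position"],s["contact_force"],s["wrist_torque"])
E
```

```text
clock: 8.02
position: [580.1, 23.7, 170.7]
ee_rot: [0.699, 0.106, -0.106, -0.699]
contact_force: [-1.8, 0.2, 3.6]
gripper_width: 21.5
[580.12540313  23.65594048 170.69560819] [-1.75668537  0.2251038   3.59542141] [0.10210332 0.64497679 0.05729625]
```

```bash
python3 -m creep '[{"delta_pos":[0,2,0],"rot":[0,0,0],"jaw":10},{"delta_pos":[0,2,0],"rot":[0,0,0],"jaw":10},{"delta_pos":[0,1.5,0],"rot":[0,0,0],"jaw":10},{"delta_pos":[0,0,0],"rot":[0,0,0],"jaw":10},{"delta_pos":[0,0,0],"rot":[0,0,0],"jaw":10},{"delta_pos":[0,0,0],"rot":[0,0,0],"jaw":10},{"delta_pos":[0,0,0],"rot":[0,0,0],"jaw":10},{"delta_pos":[0,0,0],"rot":[0,0,0],"jaw":10},{"delta_pos":[0,0,0],"rot":[0,0,0],"jaw":10},{"delta_pos":[0,0,0],"rot":[0,0,0],"jaw":10}]'
```

```text
clock: 8.85
position: [580.4, 23.6, 165.0]
ee_rot: [0.699, 0.106, -0.105, -0.699]
contact_force: [-0.6, -0.2, 3.3]
gripper_width: 21.5
```

```bash
python3 -m creep '[{"delta_pos":[0,1,0],"rot":[0,0,0],"jaw":10},{"delta_pos":[0,1,0],"rot":[0,0,0],"jaw":10},{"delta_pos":[0,0,0],"rot":[0,0,0],"jaw":10},{"delta_pos":[0,0,0],"rot":[0,0,0],"jaw":10},{"delta_pos":[0,0,0],"rot":[0,0,0],"jaw":10},{"delta_pos":[0,0,0],"rot":[0,0,0],"jaw":10},{"delta_pos":[0,0,0],"rot":[0,0,0],"jaw":10},{"delta_pos":[0,0,0],"rot":[0,0,0],"jaw":10},{"delta_pos":[0,0,0],"rot":[0,0,0],"jaw":10},{"delta_pos":[0,0,0],"rot":[0,0,0],"jaw":10}]'
python3 - <<'E'
from h import *
s=arm.read_state();print(s["position"],s["contact_force"],s["wrist_torque"])
b=arm.get_image("side")[90:200,200:320];a=arm.get_image("scene")[120:230,260:380]
cv2.imwrite("pics/e.png",cv2.resize(np.hstack([a,b]),(800,366),interpolation=cv2.INTER_CUBIC)[:,:,::-1])
E
```

```text
clock: 9.68
position: [580.4, 23.7, 163.2]
ee_rot: [0.699, 0.106, -0.105, -0.699]
contact_force: [0.4, -0.2, 5.6]
gripper_width: 21.1
[580.38897938  23.69533486 163.17646668] [ 0.40779132 -0.20123261  5.63541452] [-0.26371378  0.11546768  0.02268226]
```

View pics/e.png

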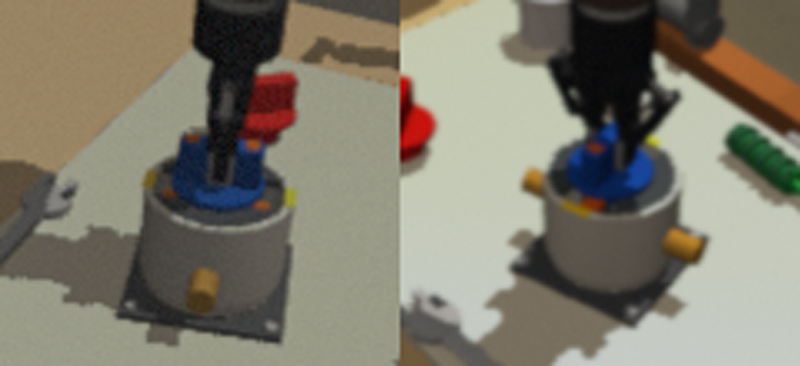

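The flange is almost on the collar and the lugs are in the slots; the net force of about 7 N matches a depth near the 24 mm stop. Now the twist.

```bash
python3 -m creep '[{"delta_pos":[0,0,0],"rot":[0,-0.08,0],"jaw":10},{"delta_pos":[0,0,0],"rot":[0,-0.08,0],"jaw":10},{"delta_pos":[0,0,0],"rot":[0,-0.08,0],"jaw":10},{"delta_pos":[0,0,0],"rot":[0,-0.08,0],"jaw":10},{"delta_pos":[0,0,0],"rot":[0,-0.08,0],"jaw":10},{"delta_pos":[0,0,0],"rot":[0,-0.08,0],"jaw":10},{"delta_pos":[0,0,0],"rot":[0,-0.08,0],"jaw":10},{"delta_pos":[0,0,0],"rot":[0,-0.08,0],"jaw":10},{"delta_pos":[0,0,0],"rot":[0,-0.08,0],"jaw":10},{"delta_pos":[0,0,0],"rot":[0,-0.08,0],"jaw":10}]'
python3 - <<'E'
from h import *
s=arm.read_state();print(s["position"],s["contact_force"],s["wrist_torque"],s["joints"].round(2))
E
```

```text
clock: 10.62
position: [580.3, 23.6, 163.1]
ee_rot: [0.602, 0.371, -0.37, -0.602]
contact_force: [-1.0, -0.4, 6.6]
gripper_width: 21.2
[580.33468004  23.57460624 163.1426753 ] [-0.97367919 -0.38138317  6.59798052] [-0.31950115  0.07286618 -0.06044946] [ 0.32  0.37 -0.2   0.   -1.   -0.79]
```

```bash
python3 -m creep '[{"delta_pos":[0,0,0],"rot":[0,-0.08,0],"jaw":10},{"delta_pos":[0,0,0],"rot":[0,-0.08,0],"jaw":10},{"delta_pos":[0,0,0],"rot":[0,-0.08,0],"jaw":10},{"delta_pos":[0,0,0],"rot":[0,-0.08,0],"jaw":10},{"delta_pos":[0,0,0],"rot":[0,-0.08,0],"jaw":10},{"delta_pos":[0,0,0],"rot":[0,-0.08,0],"jaw":10},{"delta_pos":[0,0,0],"rot":[0,-0.08,0],"jaw":10},{"delta_pos":[0,0,0],"rot":[0,-0.08,0],"jaw":10},{"delta_pos":[0,0,0],"rot":[0,-0.08,0],"jaw":10},{"delta_pos":[0,0,0],"rot":[0,-0.05,0],"jaw":10}]'
python3 -m creep '[{"delta_pos":[0,0,0],"rot":[0,0,0],"jaw":10},{"delta_pos":[0,0,0],"rot":[0,0,0],"jaw":10},{"delta_pos":[0,-2,0],"rot":[0,0,0],"jaw":10},{"delta_pos":[0,-2,0],"rot":[0,0,0],"jaw":10},{"delta_pos":[0,-2,0],"rot":[0,0,0],"jaw":10},{"delta_pos":[0,-1,0],"rot":[0,0,0],"jaw":10},{"delta_pos":[0,0,0],"rot":[0,0,0],"jaw":10},{"delta_pos":[0,0,0],"rot":[0,0,0],"jaw":10},{"delta_pos":[0,0,0],"rot":[0,0,0],"jaw":10},{"delta_pos":[0,0,0],"rot":[0,0,0],"jaw":10}]'
python3 - <<'E'
from h import *
s=arm.read_state();print(s["position"],s["contact_force"],s["wrist_torque"],Ro.from_quat(s["ee_rot"]).as_matrix().round(3))
E
```

```text
clock: 11.45
position: [580.6, 23.8, 163.1]
ee_rot: [0.419, 0.57, -0.569, -0.419]
contact_force: [-0.5, -1.0, 5.4]
gripper_width: 21.3
clock: 12.28
position: [580.5, 23.8, 169.9]
ee_rot: [0.42, 0.569, -0.569, -0.42]
contact_force: [3.0, -0.1, 3.2]
gripper_width: 21.3
[580.49279534  23.82575612 169.87644318] [ 3.03503463 -0.06282897  3.17256981] [-0.01536244 -0.8003646  -0.03750757] [[-0.295  0.001 -0.956]
 [ 0.956  0.    -0.295]
 [-0.    -1.    -0.001]]
```

The quarter turn is complete, with tool z at 197.2°. I'll open the jaws and back off.

```bash
python3 -m creep '[{"delta_pos":[0,0,0],"rot":[0,0,0],"jaw":30},{"delta_pos":[0,0,0],"rot":[0,0,0],"jaw":45},{"delta_pos":[0,0,0],"rot":[0,0,0],"jaw":60},{"delta_pos":[0,0,0],"rot":[0,0,0],"jaw":80},{"delta_pos":[0,0,0],"rot":[0,0,0],"jaw":80},{"delta_pos":[0,0,0],"rot":[0,0,0],"jaw":80},{"delta_pos":[0,0,0],"rot":[0,0,0],"jaw":80},{"delta_pos":[0,0,0],"rot":[0,0,0],"jaw":80},{"delta_pos":[0,0,0],"rot":[0,0,0],"jaw":80},{"delta_pos":[0,-5,0],"rot":[0,0,0],"jaw":80}]'
python3 -m creep '[{"delta_pos":[0,-10,0],"rot":[0,0,0],"jaw":80},{"delta_pos":[0,-20,0],"rot":[0,0,0],"jaw":80},{"delta_pos":[0,-20,0],"rot":[0,0,0],"jaw":80},{"delta_pos":[0,-20,0],"rot":[0,0,0],"jaw":80},{"delta_pos":[0,-20,0],"rot":[0,0,0],"jaw":80},{"delta_pos":[0,-20,0],"rot":[0,0,0],"jaw":80},{"delta_pos":[20,0,0],"rot":[0,0,0],"jaw":80},{"delta_pos":[20,0,0],"rot":[0,0,0],"jaw":80},{"delta_pos":[0,0,0],"rot":[0,0,0],"jaw":80},{"delta_pos":[0,0,0],"rot":[0,0,0],"jaw":80}]'
python3 - <<'E'
from h import *
s=arm.read_state();print(s["clock"],s["position"],s["contact_force"])
w=save("wrist","w5.png");a=arm.get_image("scene")[120:230,260:380];b=arm.get_image("side")[90:200,200:320]
o=np.vstack([cv2.resize(x,(314,288),interpolation=cv2.INTER_CUBIC) for x in(a,b)])
cv2.imwrite("pics/f.png",np.hstack([cv2.resize(w,(486,364))if 0 else np.pad(cv2.resize(w,(486,364)),((0,212),(0,0),(0,0))),o])[:,:,::-1])
v=np.radians(107.2)
print("pred wing marks, seat16mm:",[w2px("wrist",[580.3+d*np.cos(v),23.7+d*np.sin(v),131+72]) for d in(-28,28)])
E
```

```text
clock: 13.12
position: [579.3, 23.6, 174.0]
ee_rot: [-0.419, -0.568, 0.569, 0.421]
contact_force: [0.4, 0.2, -0.3]
gripper_width: 80.0
clock: 13.95
position: [568.2, 62.4, 286.0]
ee_rot: [0.42, 0.57, -0.569, -0.419]
contact_force: [0.0, 0.7, 0.7]
gripper_width: 79.9
13.95 [568.21300174  62.44421031 285.95604488] [0.00757286 0.65655143 0.68468044]
pred wing marks, seat16mm: [array([249.31965103, 113.04639221]), array([249.48435643, 187.00760135])]
```

View pics/f.png

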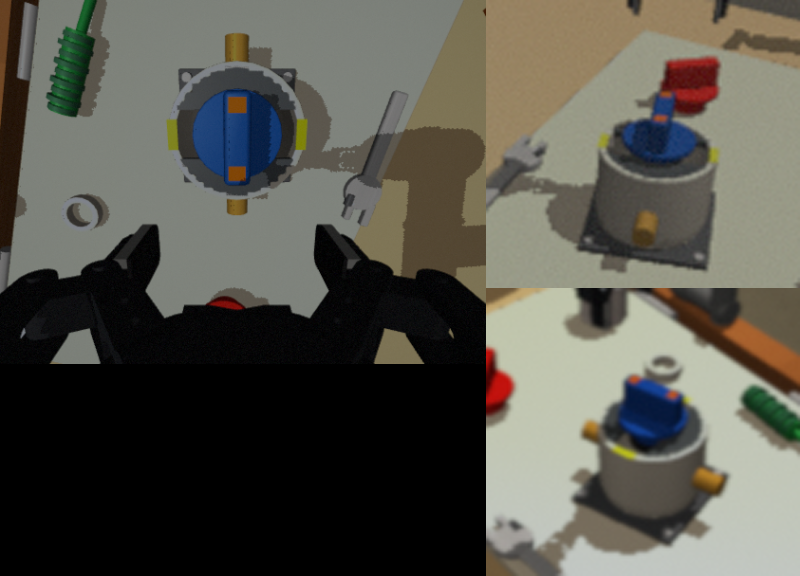

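The wing is in line with the brass stubs, at about (249,110) and (249,183). The 72 px mark spacing fits the 16 mm locked height, where I predicted 74 px. An unlocked cap, 10 mm higher, would give about 77 px. No lugs are visible, and the gripper is clear.

```bash
python3 -c "
from bench import arm
print(arm.job_done(), arm.read_state()['clock'])"
```

```text
the job is handed in; nothing more can be done
the job is handed in; nothing more can be done
```

The blue cap is on the housing and locked, as far as my checks can tell, and I handed the job in at about 14 s of the 43 s allowed. I gripped the larger blue cap on the cream shelf and lined its lugs up with the slots. I then pressed it down until the net force was about 7 N, turned it a quarter turn, eased up, let go and backed off.

- **Fit:** the last pictures show the cap's wing in line with the brass stubs and centred, with the lugs hidden under the collar.
- **Height:** the wing marks were 72 px apart. I predicted 74 px for the locked height; an unlocked cap would show about 77 px. They also sat 2–4 px off the predicted rows. This indirect reading is my only check on height.
- **Robot clear:** the gripper is about 85 mm above the cap, and the force reading is near zero.
- **Red cap:** the arm never went near it, and it is still standing in the last pictures. I didn't measure its position again.
- **Force mismatch:** one reading midway through the press was about 2 N lower than the spring figures suggest. It came right 2 mm deeper.

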